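# Heft two solder tins and show the fuller one to the scanner

## Task

One of the two solder tins in the black tray holds a new reel of solder and the other a nearly used-up one: lift the blue-lidded tin clear of the tray to feel its weight and stand it back where it was, then lift the yellow-lidded tin to compare. Book out the heavier of the two: hold it upright and still squarely in front of the scanner's glass, level with the middle of the glass and about 8 cm away from it without touching the scanner, with the lighter tin standing in its own place in the tray. Finish there, still holding the heavier tin in the gripper; tip neither tin over and leave everything else on the bench where it is.

Things in the scene. Friction and masses are not known exactly. Their poses are not given: they have to be found in the camera images.
- tin_blue_center (a point): centre (half-way up) of the loose closed tin with the blue screw lid, standing upright, z up: 76 mm tall, round metal body 58 mm in diameter with a label and black ring bars all round (readable from any side), lid 61 mm in diameter over the top 16 mm. With the used-up reel inside it weighs 0.16 to 0.31 kg, with the new one 0.54 to 0.64 kg; the reel has a little play
- tin_yellow_center (a point): centre (half-way up) of the other loose tin, the same in every way but with a yellow lid; one tin holds the new reel and the other the used-up one, which one changes every time and cannot be seen
- tray: fixed black parts tray, 130 mm (its x) by 260 mm (its y), origin at the centre of its underside, z up; floor 4 mm thick, lip 12 mm high, divider 10 mm high across the middle making two bays along its y; one tin stands in each bay, about 65 mm from the divider, either one in either bay
- scanner: fixed hands-free code scanner: round black foot 92 mm across, short neck, head 84 mm wide whose dark red upright glass faces its own -x; top 179 mm above the bench; origin on the bench below the head, z up
- scan_glass (a point): centre of the scanner's glass, 130 mm above the bench; axes as the scanner's: the glass faces -x
- scan_spot (a point): the point 80 mm straight out from the centre of the glass, 130 mm above the bench, where the centre of the tin is to be held; axes as the scanner's
- green_pliers_mid (a point): bystander: long-nosed pliers with green handles lying flat, 165 mm long, 15 mm high; point at the middle
- red_pliers_mid (a point): bystander: pliers with red handles lying flat, 150 mm long, 15 mm high; point at the middle
- cream_cutters_mid (a point): bystander: side cutters with cream handles lying flat, 145 mm long, 15 mm high; point at the middle
- knife: bystander: yellow utility knife lying flat, 165 x 26 x 20 mm; origin under its middle
- wash_bottle: bystander: white wash bottle, 62 mm in diameter, 173 mm high with its spout; origin under its middle
- flux_bottle: bystander: small amber bottle, 40 mm in diameter, 75 mm high; origin under its middle
- small_reel: bystander: small open reel of solder with black flanges, lying flat, 54 mm in diameter, 30 mm high; origin under its middle
- tip_cleaner: bystander: black pot of brass wool, 72 mm in diameter, 45 mm high; origin under its middle

How it is judged:
By the outcome, as a careful person would: the job done as asked, in the order asked, and still so for the second after the job is handed in, while the arm keeps its last pose, push and grip.
It also fails if it takes over 61 s, if anything falls off the work surface, if the arm or the gripper's body presses on something with over 40 N, if the wrist force passes 120 N, or if a joint passes its speed limit or range.

## Robot

A 7-joint arm with a two-finger parallel gripper is mounted at the origin on the work surface. World frame = base frame: x ahead of the robot, y to its left, z up, the work surface at z = 0. Lengths are in m, angles in rad, forces in N, time in s.
With the tool pointing down it reaches from about 0.35 to 0.775 m from the base axis. Payload 3.1 kg.
Tool frame: the origin (TCP) lies midway between the tips of the shut fingers; the grasp point (between the pads) lies 19 mm behind it; z points along the fingers, x is the direction in which the jaws open and shut, and the axes are right-handed (so a half turn about z gives the same grasp; the last joint's range is limited). The gripper opens to 85 mm and grips with 20 to 120 N. Pads are 22 mm wide; open, the fingers measure 114 mm over their backs; the gripper's body (76 mm by 85 mm) begins 54 mm behind the grasp point. The pads swing forward as they close: fully open they stand 13 mm farther back than shut.
Start: joints at [-0.042, 0.311, 0.014, 1.512, -0.004, 1.319, -0.027], TCP at [0.55, 0, 0.231] pointing down, gripper open.
Joint ranges: [-2.7, 2.7], [-0.3, 1.91], [-1.27, 1.3], [0.12, 2.57], [-1.44, 4.58], [0.2, 2.03], [-3.05, 3.05]. Speed limits (rad/s): [2.79, 2.79, 3.14, 3.14, 3.14, 3.14, 3.14].

## Interface

Orientations are given as [roll, pitch, yaw] about the fixed x, y, z axes, in that order (R = Rz(yaw) Ry(pitch) Rx(roll)).
In Python, from plant import r, optics, order gives the robot as it stands.
- The arm moves only by the shell command python3 -m creep 'ROWS' [FORCE]. ROWS is JSON, a list of rows, each a list of 7 numbers: the turn, a rotation vector about the tool's x, y, z in rad, then the shift along the tool's x, y, z in cm, then the opening in per cent of the stroke, from 0 (shut) to 100 (fully open). A call has exactly 8 rows; each row is the pose to reach, as a shift and turn from the pose commanded when the call began, along the tool's axes at that moment; what a row does not reach only later rows make up. A row lasts 1/8 s, in which the tool goes at most 62.5 mm and 10.7 degrees, less where a joint would pass 70% of its speed; a pose out of reach is approached as far as the arm can. A call with a gripper value outside its range is refused whole. The fingers move at their own pace and stop on an object; FORCE is the grip in N (left out, the last holds). Time passes only in rows, so rows that repeat a pose let the fingers close, or fill a call up. It gives the time, the measured TCP pose, the force and the opening at its end, in the units of the state.
- r.get_obs(): the state, without advancing time (a new reading comes with each control period).
- optics.grab_frame(name): name is "scene" or "side" or "wrist"; returns a dict with "color" (480x640x3 uint8, red, green, blue), "fx", "fy", "cx", "cy" (pixels), "dist_coeffs" ([k1, k2, p1, p2, k3] as OpenCV has them; the pictures are not rectified), "camera_from_world" (4x4, takes a point from world to camera coordinates). Camera axes: x right, y down, z forward; pixel columns grow to the right and rows downward; lengths in m; the calibration is good to about 2 mm. A picture is of the moment at which its call begins. There is no depth.
- order.hand_in(): hands the job in, once; it reports no verdict.
Trained networks look in the newest picture that a camera, given by its name, has taken for a name from the list of things; names that differ only in an ending like _2 or _b are one class to them, and where a whole thing is asked for, a point or a joint stands for the part that bears it (a point fixed in the world has none). Each returns a list of dicts, best first, with "p" (0 to 1); they miss things now and then, are a little off and sometimes report something else, mostly with a low value. They report only what shows in the picture. A call takes as long as a camera call.
- optics.cut_out(thing, camera): "mask" (480x640 bool, what is visible of it) and "box" ([left, top, width, height] in pixels, round what is visible of it).
- optics.landmark_of(thing, camera): "point" ([row, column] in pixels: a listed point, or the origin of a listed thing).
The state is a dict: "clock": time; "q": joint angles; "dq": joint speeds; "tau": joint torques, N m; "tool_pos": TCP position; "orientation": TCP orientation; "force": force on the tool from outside, world axes, zero at the start; "moment": the same for the moment, N m; "grip_width": finger opening in m.
Only numpy, scipy, OpenCV 4.12 (cv2) and the standard library are available. Lean on these libraries where they do the work, as an engineer would, in place of code of your own. Each camera call takes 0.05 s, during which the arm holds its last target. There are 200 camera calls.

## Working session

There is one attempt and no reset: what is moved stays moved. The work goes in short steps, Python scripts to look and compute and a shell command to move; the robot and the scene stay as the last step left them, time stands still between calls to the robot, and variables do not carry over. Pictures are saved under pics/ and viewed, about 8 in all and at most 12, crops included, and the job is handed in when it is done.

```bash
ls; mkdir -p pics
cat > h.py <<'E'
import numpy as np, cv2
from scipy.spatial.transform import Rotation as R
from plant import r, optics, order
def ray(f,rc):
    K=np.array([[f['fx'],0,f['cx']],[0,f['fy'],f['cy']],[0,0,1]]);d=np.array(f['dist_coeffs'],float)
    u=cv2.undistortPoints(np.array([[[rc[1],rc[0]]]],float),K,d)[0,0]
    T=np.array(f['camera_from_world']);Rm=T[:3,:3]
    return -Rm.T@T[:3,3], Rm.T@np.array([u[0],u[1],1])
def onz(f,rc,z):
    o,v=ray(f,rc); return o+v*(z-o[2])/v[2]
def tri(rays):
    A=np.zeros((3,3));b=np.zeros(3)
    for o,v in rays:
        v=v/np.linalg.norm(v);P=np.eye(3)-np.outer(v,v);A+=P;b+=P@o
    return np.linalg.solve(A,b)
def proj(f,p):
    K=np.array([[f['fx'],0,f['cx']],[0,f['fy'],f['cy']],[0,0,1]]);T=np.array(f['camera_from_world'])
    return cv2.projectPoints(np.array([p],float),cv2.Rodrigues(T[:3,:3])[0],T[:3,3],K,np.array(f['dist_coeffs'],float))[0][0,0]
E
python3 - <<'E'
from h import *
F={}
for c in('scene','side'):
    F[c]=optics.grab_frame(c); cv2.imwrite(f'pics/{c}0.png',F[c]['color'][:,:,::-1])
    print(c,'cam at',ray(F[c],(240,320))[0].round(2))
Z=dict(tin_blue_center=.042,tin_yellow_center=.042,tray=0,scanner=0,scan_glass=.13,scan_spot=.13,wash_bottle=0,flux_bottle=0,tip_cleaner=0,small_reel=0,knife=0,green_pliers_mid=.007,red_pliers_mid=.007,cream_cutters_mid=.007)
for n,z in Z.items():
    L=[]
    for c in F:
        for d in optics.landmark_of(n,c)[:1]:
            print(n,c,round(d['p'],2),np.round(d['point']),onz(F[c],d['point'],z).round(3)); L.append(ray(F[c],d['point']))
    if len(L)==2: print('   tri',tri(L).round(3))
print(r.get_obs())
E
```

```text
pics
scene cam at [ 1.36 -0.19  0.86]
side cam at [0.37 0.8  0.83]
tin_blue_center scene 0.67 [245. 294.] [ 0.525 -0.038  0.042]
tin_blue_center side 0.69 [245. 333.] [ 0.522 -0.047  0.042]
   tri [ 0.523 -0.04   0.045]
tin_yellow_center scene 0.77 [244. 238.] [ 0.481 -0.175  0.042]
tin_yellow_center side 0.75 [214. 358.] [ 0.48  -0.175  0.042]
   tri [ 0.48  -0.175  0.042]
tray scene 0.77 [257. 267.] [ 0.506 -0.107  0.   ]
tray side 0.65 [241. 342.] [ 0.511 -0.111 -0.   ]
   tri [ 0.51  -0.107  0.003]
scanner scene 0.77 [279. 427.] [0.69  0.264 0.   ]
scanner side 0.78 [352. 226.] [0.687 0.27  0.   ]
   tri [ 0.688  0.267 -0.004]
scan_glass scene 0.75 [238. 432.] [0.676 0.262 0.13 ]
scan_glass side 0.64 [312. 222.] [0.674 0.27  0.13 ]
   tri [0.674 0.266 0.127]
wash_bottle scene 0.93 [348. 299.] [ 0.802 -0.09   0.   ]
wash_bottle side 0.61 [231. 231.] [ 0.803 -0.091  0.   ]
   tri [ 0.803 -0.09   0.001]
flux_bottle scene 0.91 [337. 336.] [ 0.796 -0.004  0.   ]
flux_bottle side 0.59 [252. 225.] [ 0.791 -0.015  0.   ]
   tri [ 0.793 -0.008  0.002]
tip_cleaner scene 0.68 [224. 476.] [0
[... 826 characters left out ...]
lock': 1.5, 'q': array([-0.04169492,  0.31092222,  0.01398251,  1.51153729, -0.00442886,
        1.31918921, -0.02721365]), 'dq': array([-7.54453864e-04, -8.88717065e-04,  7.17664111e-04,  2.74993386e-04,
        7.79289432e-04,  2.54635318e-05, -3.39724164e-05]), 'tau': array([-1.44037194e-04, -3.79805446e+01,  1.45661733e-01, -2.30856621e+01,
        1.22052472e-02,  1.81695596e-03, -1.52529100e-05]), 'tool_pos': array([5.50001313e-01, 4.77682135e-05, 2.31276471e-01]), 'orientation': array([-3.14158161e+00,  2.55543621e-05,  6.63913379e-05]), 'force': array([-0.65556463,  0.69496715, -1.03238804]), 'moment': array([-0.05169804,  0.05588729, -0.00672424]), 'grip_width': 0.08550963686922951}
```

View pics/scene0.png

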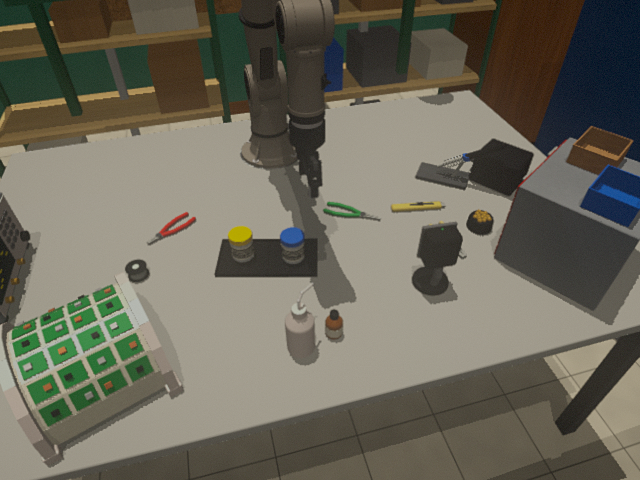

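View pics/side0.png

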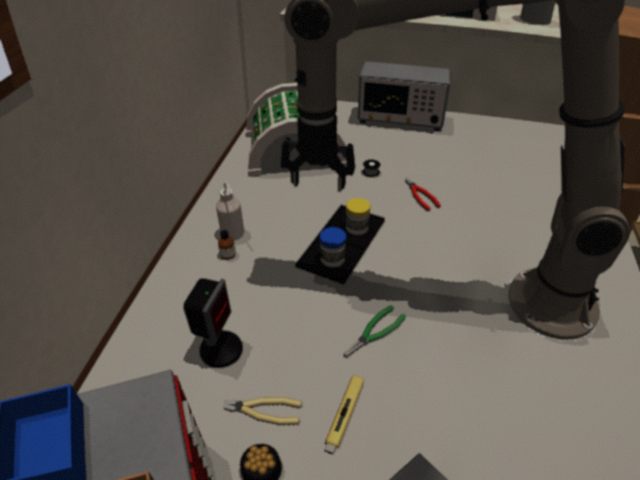

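The scene view shows the blue tin at px (292,245), the yellow at (240,245) and the scanner from behind at (437,255). The side view shows the glass at (222,312). The coordinates make sense, so next I need the scanner's yaw.

Run:
```python
import cv2,numpy as np
a=cv2.imread('pics/side0.png')[265:375,170:260]; b=cv2.imread('pics/scene0.png')[205:305,395:485]
a=cv2.resize(a,(400,489),interpolation=cv2.INTER_CUBIC); b=cv2.resize(b,(400,444),interpolation=cv2.INTER_CUBIC)
b=cv2.copyMakeBorder(b,0,45,0,0,cv2.BORDER_CONSTANT)
c=np.hstack([a,b]); cv2.imwrite('pics/crop1.png',np.clip(c.astype(float)*2.2,0,255).astype(np.uint8))
```

```text
(no output)
```

View pics/crop1.png

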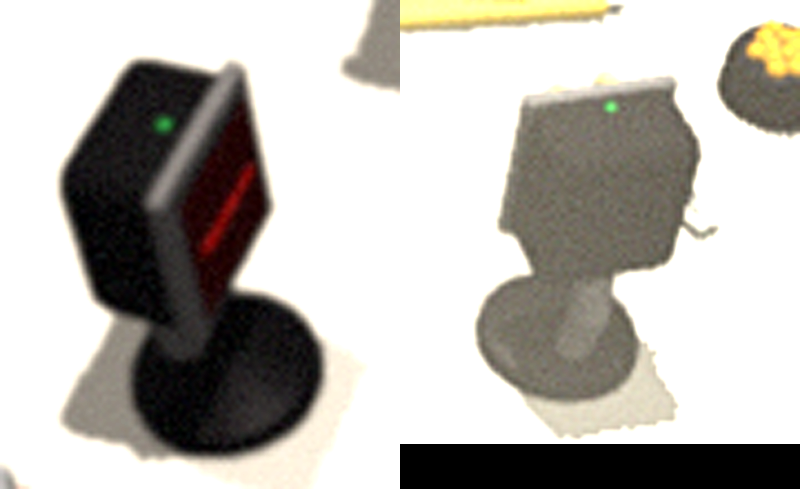

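Run:
```python
from h import *
s=4.444
fs=optics.grab_frame('side');fc=optics.grab_frame('scene')
A=[onz(fs,(265+y/s,170+x/s),.178) for x,y in((235,66),(155,203))]
B=[onz(fc,(205+y/s,395+x/s),.178) for x,y in((125,99),(272,84))]
for P in(A,B):
    d=P[1]-P[0];print(np.round(P,3),'len',np.linalg.norm(d).round(3),'yaw of line',np.degrees(np.arctan2(-d[0],d[1])).round(1))
T=[tri([ray(fs,(265+y1/s,170+x1/s)),ray(fc,(205+y2/s,395+x2/s))]) for x1,y1,x2,y2 in((235,66,125,99),(155,203,272,84))]
d=T[1]-T[0];print(np.round(T,3),np.degrees(np.arctan2(-d[0],d[1])))
# glass middle bar (red line) ends on plane z=.13
C=[onz(fs,(265+y/s,170+x/s),.13) for x,y in((252,166),(203,248))]
d=C[1]-C[0];print(np.round(C,3),np.mean(C,0).round(3),np.degrees(np.arctan2(-d[0],d[1])))
for n in('tray',):
  for c,f in(('side',fs),('scene',fc)):
    m=optics.cut_out(n,c)[0]['mask'].astype(np.uint8); ct=max(cv2.findContours(m,0,1)[0],key=cv2.contourArea)
    P=np.array([onz(f,(p[0][1],p[0][0]),.012)[:2] for p in ct],np.float32); print(c,cv2.minAreaRect(P))
```

```text
[[0.679 0.232 0.178]
 [0.684 0.309 0.178]] len 0.077 yaw of line -4.1
[[0.685 0.228 0.178]
 [0.694 0.304 0.178]] len 0.077 yaw of line -7.0
[[0.681 0.23  0.174]
 [0.688 0.307 0.173]] -5.16369194033418
[[0.674 0.245 0.13 ]
 [0.678 0.292 0.13 ]] [0.676 0.268 0.13 ] -5.950521834188023
side ((0.5116109848022461, -0.10237988829612732), (0.2740585207939148, 0.13886387646198273), 74.88143157958984)
scene ((0.5192922353744507, -0.1077861338853836), (0.2624611258506775, 0.1435645967721939), 75.82113647460938)
```

Scanner yaw is about -5.3°, the glass centre is about (0.676, 0.267) and the spot is about (0.596, 0.275, 0.13). I'll turn the jaws parallel to the glass from the start, hover over blue and check with the wrist camera.

```bash
python3 -m creep '[[0,0,-0.185,-0.4,0.5,0.5,100],[0,0,-0.37,-0.8,1,1,100],[0,0,-0.555,-1.2,1.5,1.5,100],[0,0,-0.74,-1.6,2,2,100],[0,0,-0.925,-2,2.5,2.5,100],[0,0,-1.11,-2.4,3,3,100],[0,0,-1.295,-2.7,3.5,3.5,100],[0,0,-1.475,-2.7,4,4,100]]' 40
python3 - <<'E'
from h import *
f=optics.grab_frame('wrist');cv2.imwrite('pics/w1.png',f['color'][:,:,::-1])
print(ray(f,(240,320))[0])
for n in('tin_blue_center','tin_yellow_center'):
    for d in optics.landmark_of(n,'wrist')[:1]: print(n,d['p'],d['point'],onz(f,d['point'],.042))
    for d in optics.cut_out(n,'wrist')[:1]:
        m=d['mask']; hsv=cv2.cvtColor(f['color'],cv2.COLOR_RGB2HSV); k=m&(hsv[...,1]>130); 
        k=cv2.erode(k.astype(np.uint8),None); rr,cc=np.nonzero(k); print(d['p'],d['box'],'lid px',rr.mean(),cc.mean(),len(rr),onz(f,(rr.mean(),cc.mean()),.08))
o=r.get_obs();print(o['tool_pos'],o['orientation'],o['force'],o['q'])
E
```

```text
clock: 2.7
tool_pos: [0.5228, -0.0402, 0.1912]
orientation: [-3.142, 0.0, 1.481]
force: [0.7, -0.4, -0.7]
grip_width: 0.0854
[ 0.44458699 -0.03373516  0.333133  ]
0.92 [273.9, 180.7, 78.4, 92.2] lid px 230.65620296710384 313.7140399913997 4651 [ 0.52158683 -0.04034504  0.08      ]
0.93 [88.1, 146.9, 112.5, 87.7] lid px 193.04130359010108 134.2635064482398 5738 [ 0.4826198  -0.16411295  0.08      ]
[ 0.52321614 -0.03977385  0.19153153] [ 3.14116051e+00 -2.36297505e-04  1.47263360e+00] [-0.39441789  0.59567006  0.07213254] [ 0.19539179  0.29371156 -0.19182461  1.63995799  0.05874617  1.21312855
  1.46366535]
```

View pics/w1.png

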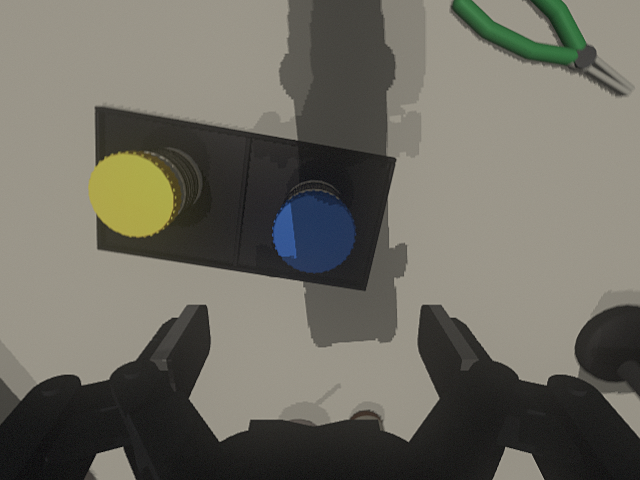

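The wrist view shows the blue lid at px (315,232) and the yellow lid at (132,194). They come out 130 mm apart, as expected. Blue is straight under the tool, so I'll descend, grip and lift.

```bash
python3 -m creep '[[0,0,0,0,0,3,100],[0,0,0,0,0,7,100],[0,0,0,0,0,11,100],[0,0,0,0,0,14,100],[0,0,0,0,0,16,100],[0,0,0,0,0,16.7,100],[0,0,0,0,0,16.7,100],[0,0,0,0,0,16.7,100]]' 60
python3 -m creep '[[0,0,0,0,0,0,40],[0,0,0,0,0,0,40],[0,0,0,0,0,0,40],[0,0,0,0,0,0,40],[0,0,0,0,0,0,40],[0,0,0,0,0,0,40],[0,0,0,0,0,0,40],[0,0,0,0,0,0,40]]' 60
```

```text
clock: 3.95
tool_pos: [0.5241, -0.0399, 0.0255]
orientation: [3.139, -0.0, 1.475]
force: [1.0, -0.3, -1.0]
grip_width: 0.0856
clock: 4.95
tool_pos: [0.5238, -0.0403, 0.0256]
orientation: [3.14, 0.0, 1.475]
force: [-0.6, 0.0, 4.6]
grip_width: 0.0583
```

```bash
python3 -m creep '[[0,0,0,0,0,-0.5,40],[0,0,0,0,0,-2,40],[0,0,0,0,0,-4,40],[0,0,0,0,0,-6,40],[0,0,0,0,0,-7.5,40],[0,0,0,0,0,-8,40],[0,0,0,0,0,-8,40],[0,0,0,0,0,-8,40]]' 60
python3 -m creep '[[0,0,0,0,0,0,40],[0,0,0,0,0,0,40],[0,0,0,0,0,0,40],[0,0,0,0,0,0,40],[0,0,0,0,0,0,40],[0,0,0,0,0,0,40],[0,0,0,0,0,0,40],[0,0,0,0,0,0,40]]' 60
python3 - <<'E'
from h import *
F=[]
for i in range(6):
    f=optics.grab_frame('side');F.append(r.get_obs()['force'])
print(np.mean(F,0),np.std(F,0)); o=r.get_obs(); print(o['moment'],o['grip_width'])
cv2.imwrite('pics/s1.png',f['color'][150:350,220:440,::-1].repeat(3,0).repeat(3,1))
E
```

```text
clock: 5.95
tool_pos: [0.5222, -0.04, 0.1034]
orientation: [-3.14, 0.0, 1.475]
force: [-0.2, -0.1, -4.0]
grip_width: 0.058
clock: 6.95
tool_pos: [0.523, -0.04, 0.1043]
orientation: [3.142, 0.0, 1.475]
force: [0.3, 0.3, -2.6]
grip_width: 0.058
[-0.23818287  0.17998802 -2.82784595] [0.41664889 0.48992728 0.58400385]
[ 0.00890756 -0.02702379  0.0584199 ] 0.057933515120260556
```

View pics/s1.png

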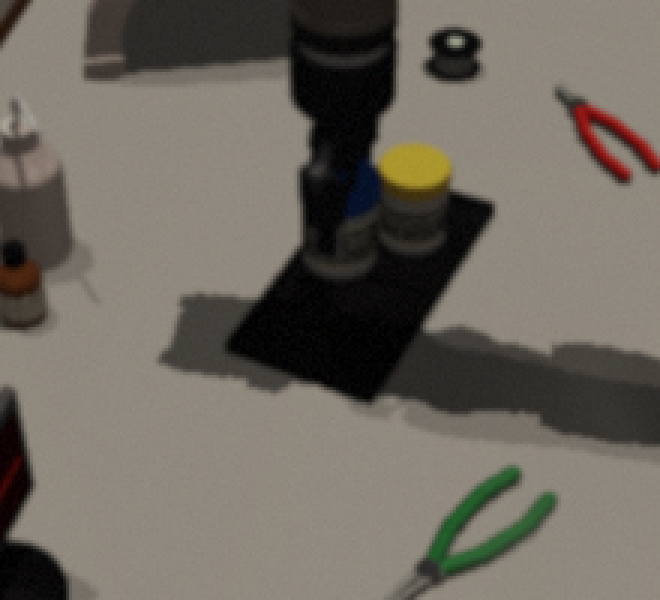

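The blue tin hangs clear and upright. It weighs about 2.8 N, or roughly 0.28 kg, so it's the light one. I'll put it back.

```bash
python3 -m creep '[[0,0,0,0,0,1.5,40],[0,0,0,0,0,3.5,40],[0,0,0,0,0,5.5,40],[0,0,0,0,0,7,40],[0,0,0,0,0,7.7,40],[0,0,0,0,0,7.9,40],[0,0,0,0,0,8,40],[0,0,0,0,0,8,40]]' 60
python3 -m creep '[[0,0,0,0,0,0,40],[0,0,0,0,0,0,40],[0,0,0,0,0,0,100],[0,0,0,0,0,0,100],[0,0,0,0,0,0,100],[0,0,0,0,0,0,100],[0,0,0,0,0,0,100],[0,0,0,0,0,0,100]]' 60
```

```text
clock: 8.25
tool_pos: [0.5245, -0.0404, 0.0268]
orientation: [3.138, 0.001, 1.475]
force: [-3.6, 0.1, 8.3]
grip_width: 0.0576
clock: 9.25
tool_pos: [0.523, -0.04, 0.0242]
orientation: [-3.141, 0.0, 1.475]
force: [0.0, 0.0, 0.0]
grip_width: 0.0854
```

```bash
python3 -m creep '[[0,0,0,0,0,-2,100],[0,0,0,0,0,-6,100],[0,0,0,0,0,-11,100],[0,0,0,0,0,-15,100],[0,0,0,-3,-0.7,-16.7,100],[0,0,0,-7,-1.6,-16.7,100],[0,0,0,-11,-2.4,-16.7,100],[0,0,0,-12.8,-2.8,-16.7,100]]' 60
python3 - <<'E'
from h import *
optics.grab_frame('wrist');optics.grab_frame('wrist');f=optics.grab_frame('wrist');cv2.imwrite('pics/w2.png',f['color'][:,:,::-1])
for n in('tin_blue_center','tin_yellow_center'):
    for d in optics.cut_out(n,'wrist')[:1]:
        m=d['mask']; hsv=cv2.cvtColor(f['color'],cv2.COLOR_RGB2HSV); k=(m&(hsv[...,1]>130)).astype(np.uint8)
        k=cv2.morphologyEx(k,cv2.MORPH_OPEN,np.ones((5,5))); e=cv2.fitEllipse(cv2.convexHull(np.argwhere(k)[:,::-1].astype(np.int32)));print(n,e,onz(f,e[0][::-1],.08).round(4))
o=r.get_obs();print(o['tool_pos'],o['orientation'])
E
```

```text
clock: 10.25
tool_pos: [0.4816, -0.168, 0.1913]
orientation: [-3.141, 0.002, 1.471]
force: [0.2, 0.7, -0.2]
grip_width: 0.0854
tin_blue_center ((483.313720703125, 271.0450134277344), (75.33280944824219, 83.83331298828125), 76.19114685058594) [ 0.525  -0.0437  0.08  ]
tin_yellow_center ((315.09326171875, 231.9016571044922), (81.75920867919922, 82.39661407470703), 71.62490844726562) [ 0.4814 -0.1673  0.08  ]
[ 0.48335538 -0.16312259  0.19125261] [ 3.14142336e+00 -1.18692597e-03  1.47682536e+00]
```

View pics/w2.png

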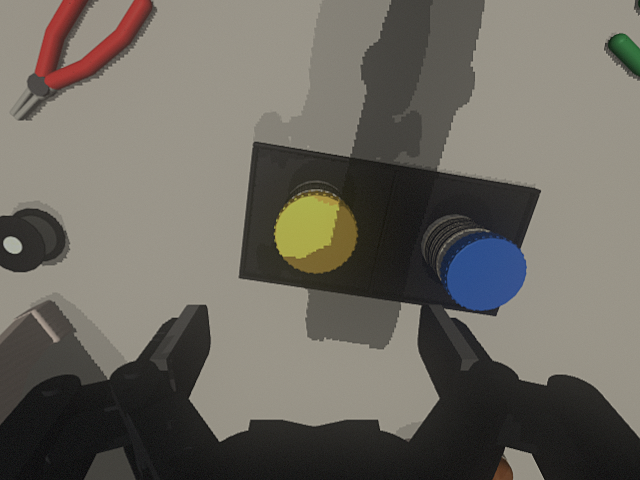

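The yellow lid is at px (315,232), the same spot blue had under the gripper, so it is centred. Blue is upright in its bay at (487,273).

```bash
python3 -m creep '[[0,0,0,0,0,3,100],[0,0,0,0,0,7,100],[0,0,0,0,0,11,100],[0,0,0,0,0,14,100],[0,0,0,0,0,16,100],[0,0,0,0,0,16.7,100],[0,0,0,0,0,16.7,100],[0,0,0,0,0,16.7,100]]' 60
python3 -m creep '[[0,0,0,0,0,0,40],[0,0,0,0,0,0,40],[0,0,0,0,0,0,40],[0,0,0,0,0,0,40],[0,0,0,0,0,0,40],[0,0,0,0,0,0,40],[0,0,0,0,0,0,40],[0,0,0,0,0,0,40]]' 60
python3 -m creep '[[0,0,0,0,0,-0.5,40],[0,0,0,0,0,-2,40],[0,0,0,0,0,-4,40],[0,0,0,0,0,-6,40],[0,0,0,0,0,-7.5,40],[0,0,0,0,0,-8,40],[0,0,0,0,0,-8,40],[0,0,0,0,0,-8,40]]' 60
python3 -m creep '[[0,0,0,0,0,0,40],[0,0,0,0,0,0,40],[0,0,0,0,0,0,40],[0,0,0,0,0,0,40],[0,0,0,0,0,0,40],[0,0,0,0,0,0,40],[0,0,0,0,0,0,40],[0,0,0,0,0,0,40]]' 60
python3 - <<'E'
from h import *
F=[]
for i in range(6):
    f=optics.grab_frame('side');F.append(r.get_obs()['force'])
print(np.mean(F,0),np.std(F,0)); o=r.get_obs(); print(o['moment'],o['grip_width'],o['tool_pos'])
E
```

```text
clock: 11.5
tool_pos: [0.4841, -0.1646, 0.0254]
orientation: [3.139, 0.0, 1.476]
force: [1.1, -0.2, 0.1]
grip_width: 0.0854
clock: 12.5
tool_pos: [0.484, -0.1664, 0.0259]
orientation: [3.139, 0.002, 1.474]
force: [-1.1, -1.7, 5.7]
grip_width: 0.0577
clock: 13.5
tool_pos: [0.4821, -0.1644, 0.1034]
orientation: [-3.14, -0.0, 1.475]
force: [0.0, -0.7, -6.5]
grip_width: 0.058
clock: 14.5
tool_pos: [0.4829, -0.1647, 0.1043]
orientation: [3.142, 0.0, 1.475]
force: [-0.5, 0.3, -6.2]
grip_width: 0.058
[-0.06352548  0.33363528 -6.00423462] [0.32948521 0.60000738 0.39535447]
[ 0.01898716  0.03073861 -0.01876148] 0.058012076385967795 [ 0.48293278 -0.16473258  0.10433078]
```

Yellow weighs about 6.0 N (roughly 0.61 kg), so it's the heavier one. I'll carry it high to a point short of the spot.

```bash
python3 -m creep '[[0,0,0,0,0,-1,40],[0,0,0,0,0,-3,40],[0,0,0,1,0,-5,40],[0,0,0,4,0,-6.5,40],[0,0,0,8,0.5,-7,40],[0,0,0,12,1,-7,40],[0,0,0,16,1.5,-7,40],[0,0,0,20,2,-7,40]]' 60
python3 -m creep '[[0,0,0,4,0.3,0,40],[0,0,0,8,0.6,0,40],[0,0,0,12,0.9,0,40],[0,0,0,16,1,0,40],[0,0,0,20,1,0,40],[0,0,0,23,1,0,40],[0,0,0,24.5,1,0,40],[0,0,0,24.9,1,0,40]]' 60
python3 -m creep '[[0,0,0,0,0,0,40],[0,0,0,0,0,0.5,40],[0,0,0,0,0,1.5,40],[0,0,0,0,0,3,40],[0,0,0,0,0,4.5,40],[0,0,0,0,0,5.6,40],[0,0,0,0,0,6,40],[0,0,0,0,0,6,40]]' 60
python3 - <<'E'
from h import *
fs=optics.grab_frame('side');fc=optics.grab_frame('scene')
for n in('scan_glass','scanner','tin_yellow_center','tin_blue_center'):
    P=[(optics.landmark_of(n,c),f) for c,f in(('side',fs),('scene',fc))]
    P=[(a[0],f) for a,f in P if a]
    print(n,[(round(a['p'],2),np.round(a['point'],1)) for a,f in P], tri([ray(f,a['point']) for a,f in P]).round(3) if len(P)==2 else [onz(f,a['point'],.13) for a,f in P])
o=r.get_obs();print(o['tool_pos'],o['orientation'],o['force'],o['clock'])
a=fs['color'][220:370,160:340,::-1]; b=fc['color'][170:320,340:520,::-1]
c=np.hstack([cv2.resize(x,(400,333),interpolation=cv2.INTER_CUBIC) for x in(a,b)]);cv2.imwrite('pics/c3.png',np.clip(c.astype(float)*2,0,255).astype(np.uint8))
E
```

```text
clock: 15.8
tool_pos: [0.5224, 0.0336, 0.1752]
orientation: [3.14, 0.0, 1.475]
force: [0.3, -0.5, -6.8]
grip_width: 0.058
clock: 16.8
tool_pos: [0.5555, 0.2797, 0.1743]
orientation: [-3.141, 0.001, 1.476]
force: [0.4, -0.9, -6.5]
grip_width: 0.0578
clock: 17.8
tool_pos: [0.5557, 0.2794, 0.1141]
orientation: [-3.141, 0.0, 1.475]
force: [-0.0, -0.2, -5.5]
grip_width: 0.0579
scan_glass [(0.84, array([307.4, 219.2])), (0.68, array([240.6, 433.1]))] [0.684 0.26  0.129]
scanner [(0.89, array([349.8, 224. ])), (0.78, array([278.1, 424.3]))] [ 0.689  0.263 -0.001]
tin_yellow_center [(0.74, array([325.3, 284.8])), (0.93, array([206.6, 416.7]))] [0.554 0.275 0.126]
tin_blue_center [(0.64, array([244.8, 329.4])), (0.85, array([247.1, 293.2]))] [ 0.532 -0.042  0.044]
[0.55574615 0.27937211 0.11443831] [ 3.14138116e+00 -6.70353495e-05  1.47507566e+00] [-0.14039256 -0.22894902 -6.70866976] 18.3
```

View pics/c3.png

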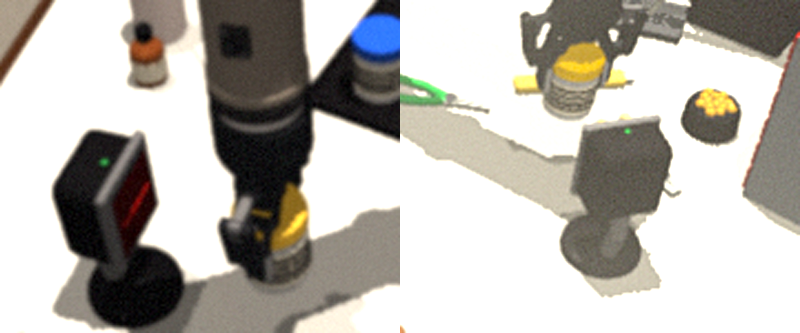

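The tin is upright in the gripper, 40 mm short of the spot, and blue stands in its bay. I'll refine the glass centre by averaging before the final approach.

Run:
```python
from h import *
S={}
for i in range(5):
  for c in('side','scene'):
    f=optics.grab_frame(c)
    for n in('scan_glass','scanner','tin_yellow_center','scan_spot'):
        a=optics.landmark_of(n,c)
        if a and a[0]['p']>.3: S.setdefault((n,c),[]).append(a[0]['point'])
    if c=='side':
        x=f['color'].astype(int); red=(x[...,0]-x[...,1]); m=np.zeros((480,640),bool); m[280:345,195:240]=1
        k=m&(red>60); rr,cc=np.nonzero(k); 
        if len(rr): print('bar',len(rr),onz(f,(rr.mean(),cc.mean()),.13).round(4))
    F=globals().setdefault('FF',{});F[c]=f
Z=dict(scan_glass=.13,scanner=0,tin_yellow_center=.13,scan_spot=.13)
for n in Z:
    R_=[]
    for c in('side','scene'):
        if (n,c) in S:
            p=np.mean(S[n,c],0);print(n,c,len(S[n,c]),np.std(S[n,c],0).round(1),onz(FF[c],p,Z[n]).round(4));R_.append(ray(FF[c],p))
    if len(R_)==2:print('  tri',tri(R_).round(4))
for q in((.0,.0),):
  print('proj tcp-tin expected', [proj(FF[c],(.5557,.2794,.131)) for c in FF],[np.mean(S['tin_yellow_center',c],0)[::-1] for c in FF])
print(r.get_obs()['clock'])
```

```text
bar 2 [0.6764 0.2662 0.13  ]
bar 1 [0.6759 0.2648 0.13  ]
bar 2 [0.6763 0.2637 0.13  ]
bar 1 [0.6759 0.2648 0.13  ]
bar 1 [0.6759 0.2648 0.13  ]
scan_glass side 5 [0.4 1.3] [0.6758 0.2684 0.13  ]
scan_glass scene 5 [0.8 1.2] [0.684  0.2612 0.13  ]
  tri [0.6784 0.2645 0.1244]
scanner side 5 [1.2 1.3] [0.6874 0.2679 0.    ]
scanner scene 5 [23.1 38.3] [0.7074 0.21   0.    ]
  tri [ 0.6923  0.2346 -0.0347]
tin_yellow_center side 5 [0.3 0.6] [0.5505 0.2778 0.13  ]
tin_yellow_center scene 4 [1.1 1.4] [0.5567 0.2724 0.13  ]
  tri [0.5518 0.2749 0.1258]
scan_spot side 1 [0. 0.] [0.4143 0.4235 0.13  ]
proj tcp-tin expected [array([281.64938486, 326.40271851]), array([417.62477112, 204.61134562])] [array([284.68, 326.52]), array([415.15 , 205.625])]
20.8
```

Relative to the tin, in the same cameras and so with their common bias cancelled, the glass is about 127 mm ahead. I need about 4.5 cm forward, 0.2 cm sideways and 0.1 cm down.

```bash
python3 -m creep '[[0,0,0,0,0.3,0,40],[0,0,0,0,1,0,40],[0,0,0,0.1,2,0,40],[0,0,0,0.2,3,0,40],[0,0,0,0.2,4,0,40],[0,0,0,0.2,4.4,0.1,40],[0,0,0,0.2,4.5,0.1,40],[0,0,0,0.2,4.5,0.1,40]]' 60
python3 - <<'E'
from h import *
S={};FF={}
for i in range(4):
  for c in('side','scene'):
    FF[c]=optics.grab_frame(c)
    for n in('scan_glass','tin_yellow_center','tin_blue_center'):
        a=optics.landmark_of(n,c)
        if a and a[0]['p']>.3: S.setdefault((n,c),[]).append(a[0]['point'])
T={n:tri([ray(FF[c],np.median(S[n,c],0)) for c in FF if (n,c) in S]) for n in('scan_glass','tin_yellow_center','tin_blue_center')}
print({k:v.round(4) for k,v in T.items()}); d=T['scan_glass']-T['tin_yellow_center']
print('along',d@[.995,-.096,0],'lateral',d@[.096,.995,0],'up',d[2])
f=optics.grab_frame('wrist'); o=r.get_obs();print(o['tool_pos'],o['orientation'],o['force'],o['clock'],o['grip_width'])
a=FF['side']['color'][220:370,160:340,::-1]; b=FF['scene']['color'][170:320,340:520,::-1]
c=np.hstack([cv2.resize(x,(400,300),interpolation=cv2.INTER_CUBIC) for x in(a,b,)]);c2=np.hstack([cv2.resize(f['color'][:,:,::-1],(400,300)),cv2.resize(FF['side']['color'][:,:,::-1],(400,300))])
cv2.imwrite('pics/c4.png',np.clip(np.vstack([c,c2]).astype(float)*1.9,0,255).astype(np.uint8))
E
```

```text
clock: 21.8
tool_pos: [0.6003, 0.2772, 0.1131]
orientation: [-3.141, 0.0, 1.475]
force: [0.0, -0.5, -6.7]
grip_width: 0.0579
{'scan_glass': array([0.6776, 0.2655, 0.1252]), 'tin_yellow_center': array([0.6005, 0.269 , 0.1251]), 'tin_blue_center': array([ 0.5274, -0.0407,  0.0453])}
along 0.07696453429199226 lateral 0.0038748597169306386 up 9.805272069141058e-05
[0.600683   0.27705794 0.11332094] [ 3.14153964e+00 -1.16955955e-05  1.47507130e+00] [ 0.33747599 -0.56669472 -5.64901111] 23.45 0.058281089883206204
```

View pics/c4.png

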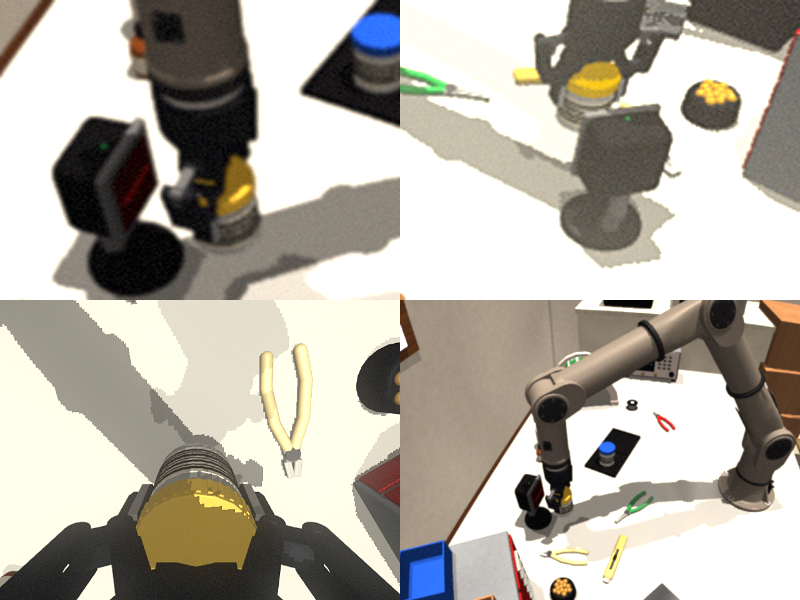

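The tin stands upright in front of the glass at about 77–80 mm, level with its middle and 2–4 mm off to one side. I'll make one small correction, then settle.

```bash
python3 -m creep '[[0,0,0,0.1,0,0,40],[0,0,0,0.2,0,0,40],[0,0,0,0.3,-0.1,0,40],[0,0,0,0.3,-0.1,0,40],[0,0,0,0.3,-0.1,0,40],[0,0,0,0.3,-0.1,0,40],[0,0,0,0.3,-0.1,0,40],[0,0,0,0.3,-0.1,0,40]]' 60
python3 -c "
from h import *
print(r.get_obs()); print(order.hand_in())"
```

```text
clock: 24.45
tool_pos: [0.6, 0.2801, 0.1133]
orientation: [3.142, -0.0, 1.475]
force: [0.2, -0.1, -5.8]
grip_width: 0.0578
{'clock': 24.45, 'q': array([-0.29060792,  0.63772901, -0.28341941,  1.32851158,  0.17957491,
        1.20019567,  0.8888786 ]), 'dq': array([-0.00184779, -0.00067425, -0.00153883, -0.00056365,  0.00034069,
       -0.00042115, -0.00075032]), 'tau': array([ 5.40061912e-03, -5.43039215e+01, -4.17155966e+00, -2.42124420e+01,
        1.92205876e-02,  1.03639020e-02,  1.16038805e-05]), 'tool_pos': array([0.59997027, 0.28013429, 0.1133146 ]), 'orientation': array([ 3.14158172e+00, -1.35599663e-05,  1.47501139e+00]), 'force': array([ 0.20095812, -0.12834818, -5.81693639]), 'moment': array([-0.0168603 , -0.02147451, -0.01301544]), 'grip_width': 0.05784045395869551}
the job is handed in; nothing more can be done
None
```

I lifted the blue tin first (about 2.8 N, 0.28 kg) and stood it back in its bay. I then lifted the yellow one (about 6.0 N, 0.6 kg), so I held the yellow tin in front of the scanner and handed in there at 24.5 s.

- **Tin at the scanner:** it was upright and still, gripped at 58 mm. The last camera check put it 77 mm from the glass, level with its middle and about 4 mm to one side. I then moved it 3 mm sideways and 1 mm back and did not measure it again.
- **Blue tin:** the last pictures show it standing upright in its bay. I moved nothing else.
- **Disagreement:** absolute camera positions near the scanner differed from the arm's own readings by about 4–5 mm in each axis, so I used the glass-to-tin difference in the same pictures. Measured absolutely instead, the tin would be about 7 mm nearer the glass.

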